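# Set a camera mounting plate over the bench edge and hold it down

### The job

Using only your fingertips, without picking anything up, slide the thin aluminium plate out over the edge of the plywood bench until just its blue strip hangs past the edge, with the strip's inner border right over the edge and parallel to it. Then press the plate down firmly on the part that still lies on the bench, and finish while holding it pressed down like that, so that a colleague can drive screws up through the overhanging holes. Leave everything else on the bench where it is.

Things in the scene. Friction and masses are not known exactly. Their poses are not given: they have to be found in the camera images.
- bench: fixed plywood bench top, 22 mm thick, 420 x 1560, grey slotted steel angle flush under its outer edge; place and turn vary. Origin: on the top surface, middle of the outer edge (away from the robot). x: level, square to the edge, outwards into free air (edge at x = 0, bench at x < 0); y: along the edge; z: up. Top surface 24 mm above the robot's table.
- plate: loose aluminium plate 140 x 190 x 6 mm, 0.43 kg, flat on the bench, within 0.3 rad of square to it. Origin: centre of its underside; z up. x: along the 140 side to the blue end (front edge x = +70, rear edge -70). The front 40 mm are blue with five screw holes, inner border at x = +30. Push its rear edge, or press on top and drag. Tips if it overhangs over 70. Holding down takes 5 to 20 N.
- band_line (a point): middle of the blue strip's inner border, on the plate's top face (6 mm above its underside, 30 mm ahead of its centre); its axes are the plate's
- screw_tin: bystander, loose, to be left alone: open round steel tin with screws, 24 high, diameter 90 (mm); origin: centre of its underside, z up
- tape_roll: bystander, loose, to be left alone: yellow roll of tape lying flat, diameter 100, hole 76, 24 high (mm); origin: centre of its underside, z up
- screwdriver: bystander, loose, to be left alone: red-handled screwdriver, lying on the bench, 190 (mm); origin: middle of its length, underside, z up
- bracket: bystander, loose, to be left alone: white L-shaped bracket, 60 by 50, 60 high (mm); origin: centre of its underside, z up
- camera: bystander, loose, to be left alone: black box-shaped camera module with round lens, about 105 by 58, 62 high (mm); origin: centre of its underside, z up
- bottle: bystander, loose, to be left alone: closed bottle with green label and white cap, diameter 62, 190 high (mm); origin: centre of its underside, z up
- mug: bystander, loose, to be left alone: blue mug, diameter 80, 90 high (mm); origin: centre of its underside, z up
Mind the look-alikes: they are no part of the job. Of the things that look like the plate, the larger one is meant.

How it is judged:
By the outcome, as a careful person would: the job done as asked, in the order asked, and still so for the second after the job is handed in, while the arm keeps its last pose, push and grip.
It also fails if it takes over 48 s, if anything falls off the work surface, if the arm or the gripper's body presses on something with over 40 N, if the wrist force passes 120 N, or if a joint passes its speed limit or range.

### The arm

A 6-joint arm with a two-finger parallel gripper is mounted at the origin on the work surface. World frame = base frame: x ahead of the robot, y to its left, z up, the work surface at z = 0. Lengths are in m, angles in degrees, forces in N, time in s.
With the tool pointing down it reaches from about 0.35 to 0.875 m from the base axis. Payload 4.2 kg.
Tool frame: the origin (TCP) lies at the very end of the fingers, on their centre line; the grasp point (between the pads) lies r.pinch_z behind it (r.pinch_z is the distance from the TCP to the grasp point, in m); z points along the fingers, y is the direction in which the jaws open and shut (so a half turn about z gives the same grasp; the last joint's range is limited). The gripper opens to 87 mm and grips with 3 to 60 N. Pads are 19 mm wide; open, the fingers measure 117 mm over their backs; the gripper's body (75 mm by 190 mm) begins 51 mm behind the grasp point.
Start: joints at [-55.772, 22.042, 0.453, 0, -68.411, -14.817], TCP at [0.208, -0.589, 0.223] pointing down, gripper open.
Joint ranges: [-179.83, 179.83], [-69.29, 118.12], [-61.27, 80.66], [-181.25, 117.63], [-171.15, -9.14], [-177.46, 177.46]. Speed limits (degrees/s): [159.86, 159.86, 180, 180, 180, 180].

### API

Orientations are given as a 3x3 rotation matrix whose columns are the frame's x, y, z axes.
In Python, from station import r gives the robot as it stands.
- The arm moves only by the tool drive_tool, never from a script. Its argument "series" is a list that holds one entry, the list of rows, each a list of 7 numbers: the shift along the world's x, y, z normalised to -1 to 1, where 1 is 150 mm, then the turn, a rotation vector about the world's x, y, z normalised to -1 to 1, where 1 is pi/2 rad, then the closure in counts, from 0 (fully open) to 255 (shut). In form: [[[dx, dy, dz, ax, ay, az, fingers], ...]]. A call has exactly 10 rows; each row is the pose to reach, as a shift and turn from the pose commanded when the call began; what a row does not reach only later rows make up. A row lasts 1/10 s, in which the tool goes at most 50 mm and 8.59 degrees, less where a joint would pass 70% of its speed; a pose out of reach is approached as far as the arm can. A call with a number of a shift or a turn outside -1 to 1 is refused whole. A call with a gripper value outside its range is refused whole. The fingers move at their own pace and stop on an object; the grip force is fixed at half the most. Time passes only in rows, so rows that repeat a pose let the fingers close, or fill a call up. It gives the time, the measured TCP pose, the force and the opening at its end, in the units of the state.
- r.sense(): the state, without advancing time (a new reading comes with each control period).
- r.capture(name): name is "scene" or "top" or "wrist"; returns the picture (384x512x3 uint8, red, green, blue); there is no depth.
- r.camera_info(name): a dict with "K" (3x3 intrinsics, pixels), "xyz" and "rotation" of the camera in the world; the wrist camera has in their place "hand_eye" (4x4, takes a point from camera to tool coordinates, whose origin is the TCP and whose axes are the flange's). Camera axes: x right, y down, z forward; pixel columns grow to the right and rows downward; lengths in m; the calibration is good to about 2 mm. A picture is of the moment at which its call begins: read the wrist's pose just before it. camera_info takes no time and is no camera call.
- r.finish_job(): hands the job in, once; it reports no verdict.
Trained networks look in the newest picture that a camera, given by its name, has taken for a name from the list of things; names that differ only in an ending like _2 or _b are one class to them, and where a whole thing is asked for, a point or a joint stands for the part that bears it (a point fixed in the world has none). Each returns a list of dicts, best first, with "confidence" (0 to 1); they miss things now and then, are a little off and sometimes report something else, mostly with a low value. They report only what shows in the picture. A call takes as long as a camera call. They do not tell look-alikes from the thing itself.
- r.silhouettes(camera, query): "pixels" (384x512 bool, what is visible of it) and "rect" ([left, top, right, bottom] in pixels, round what is visible of it).
The state is a dict: "time_s": time; "joints": joint angles; "joint_velocities": joint speeds; "effort": joint torques, N m; "tcp_pos": TCP position; "ee_rot": TCP orientation; "wrist_force": force on the tool from outside, world axes, zero at the start; "moment": the same for the moment, N m; "gripper_width": opening from 0.0 (shut) to 1.0 (fully open).
Only numpy, scipy, OpenCV 4.12 (cv2) and the standard library are available. Lean on these libraries where they do the work, as an engineer would, in place of code of your own. Each camera call takes 0.05 s, during which the arm holds its last target.

## Working session

There is one attempt and no reset: what is moved stays moved. The work goes in short steps, Python scripts to look and compute and a tool call to move; the robot and the scene stay as the last step left them, time stands still between calls to the robot, and variables do not carry over. Pictures are saved under pics/ and viewed, and the job is handed in when it is done.

Besides the shell and the picture viewer there is one more tool, called after "Call:" as a command line: name --argument value ..., lists and objects as JSON in quotes. drive_tool: Moves the arm, as the interface text tells. Scaled input: -1 to 1 covers 150 mm each way for a shift and pi/2 rad each way for a turn. Its arguments: {"type":"object","properties":{"series":{"type":"array"}},"required":["series"]}

```bash
ls && mkdir -p pics && cat > h.py <<'E'
import numpy as np, cv2
from station import r
def save(img,name): cv2.imwrite('pics/'+name,cv2.cvtColor(img,cv2.COLOR_RGB2BGR))
E
python3 - <<'E'
from h import *
np.set_printoptions(precision=4,suppress=True)
print(r.sense()['time_s'],r.pinch_z)
for n in ['scene','top','wrist']:
    im=r.capture(n); save(im,n+'0.png'); print(n,r.camera_info(n))
print(r.sense())
E
```

```text
pics
0.0 0.0187
scene {'K': array([[459.9582,   0.    , 254.1474],
       [  0.    , 459.9582, 190.1028],
       [  0.    ,   0.    ,   1.    ]]), 'xyz': array([1.289 , 0.4471, 1.3272]), 'rotation': array([[-0.4307,  0.7376, -0.52  ],
       [ 0.9024,  0.3465, -0.256 ],
       [-0.0086, -0.5795, -0.8149]])}
top {'K': array([[361.7953,   0.    , 255.1217],
       [  0.    , 361.7953, 188.8071],
       [  0.    ,   0.    ,   1.    ]]), 'xyz': array([0.305 , 0.051 , 1.0813]), 'rotation': array([[ 0.0003, -0.9877,  0.1564],
       [-0.9997,  0.0036,  0.0247],
       [-0.0249, -0.1563, -0.9874]])}
wrist {'K': array([[294.7688,   0.    , 258.4983],
       [  0.    , 294.7688, 195.8543],
       [  0.    ,   0.    ,   1.    ]]), 'hand_eye': array([[ 0.0007, -0.9569, -0.2904,  0.0793],
       [ 1.    ,  0.0004,  0.0011,  0.0009],
       [-0.0009, -0.2904,  0.9569, -0.163 ],
       [ 0.    ,  0.    ,  0.    ,  1.    ]])}
{'time_s': 0.15, 'joints': array([-55.7738,  22.0804,   0.3983,  -0.0195, -68.4104, -14.8157]), 'joint_velocities': array([ 0.0636, -0.1473,  0.2403,  0.094 ,  0.0386,  0.0149]), 'effort': array([ -0.0007, -39.1053,  18.7588,   4.2223,   0.0124,  -0.0001]), 'tcp_pos': array([ 0.2076, -0.5891,  0.2217]), 'ee_rot': array([[-0.9432, -0.3322, -0.0006],
       [-0.3322,  0.9432,  0.0015],
       [ 0.0001,  0.0016, -1.    ]]), 'wrist_force': array([-0.4517,  0.2383,  0.0592]), 'moment': array([0.0097, 0.0082, 0.0506]), 'gripper_width': 0.9999533806131996}
```

View pics/scene0.png

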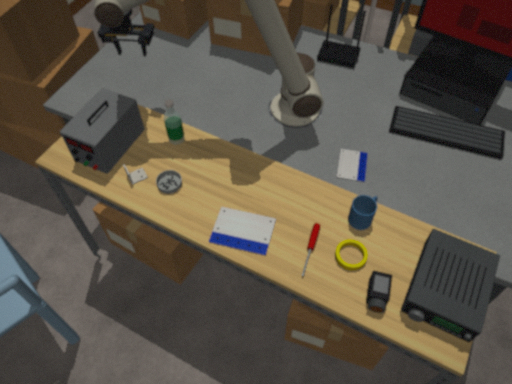

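View pics/top0.png

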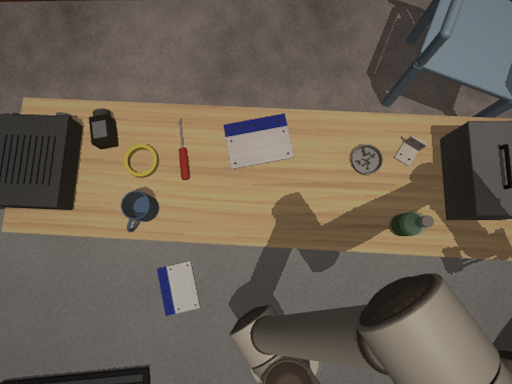

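View pics/wrist0.png

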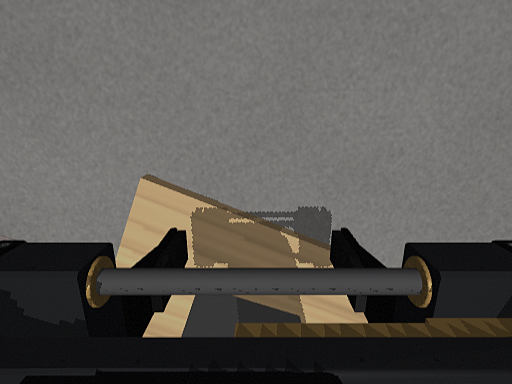

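The scene and top views show the plate at scene px (243,230) and top px (258,140), with its blue strip towards the outer edge. The smaller look-alike lies on the table, at top px (178,288). Next I'll fit the bench edge and the plate corners.

```bash
cat >> h.py <<'E'
def p2w(ci,uv,z):
    uv=np.atleast_2d(np.asarray(uv,float)); K=ci['K'];R=ci['rotation'];c=ci['xyz']
    d=np.c_[(uv[:,0]-K[0,2])/K[0,0],(uv[:,1]-K[1,2])/K[1,1],np.ones(len(uv))]@R.T
    return c+d*((z-c[2])/d[:,2])[:,None]
def w2p(ci,p):
    p=np.atleast_2d(p); q=(p-ci['xyz'])@ci['rotation']; q=q@ci['K'].T
    return q[:,:2]/q[:,2:]
def rect(im,ci,z,x0,x1,y0,y1,mm=1.0):
    # output: columns along -y (left=+y), rows along -x (top = far x)
    W=int((y1-y0)*1000/mm);H=int((x1-x0)*1000/mm)
    jj,ii=np.meshgrid(np.arange(W),np.arange(H))
    P=np.c_[(x1-ii.ravel()*mm/1000),(y1-jj.ravel()*mm/1000),np.full(W*H,z)]
    uv=w2p(ci,P).astype(np.float32)
    return cv2.remap(im,uv[:,0].reshape(H,W),uv[:,1].reshape(H,W),cv2.INTER_CUBIC)
E
python3 - <<'E'
from h import *
np.set_printoptions(precision=4,suppress=True)
im=cv2.cvtColor(cv2.imread('pics/top0.png'),cv2.COLOR_BGR2RGB)
ci=r.camera_info('top')
for p in [(258,140),(140,160),(183,150),(365,158),(409,150),(103,128),(405,225),(137,205),(178,288),(24,99),(500,116),(6,232),(500,255)]:
    print(p,p2w(ci,p,0.024)[0])
R=rect(im,ci,0.024,0.35,0.75,-0.4,0.4,1.0)
save(R,'rect0.png')
im2=cv2.cvtColor(cv2.imread('pics/scene0.png'),cv2.COLOR_BGR2RGB)
save(rect(im2,r.camera_info('scene'),0.024,0.35,0.75,-0.4,0.4,1.0),'rect0s.png')
E
```

```text
(258, 140) [0.6218 0.0688 0.024 ]
(140, 160) [0.5618 0.4255 0.024 ]
(183, 150) [0.5921 0.2958 0.024 ]
(365, 158) [ 0.5641 -0.2497  0.024 ]
(409, 150) [ 0.5877 -0.3809  0.024 ]
(103, 128) [0.6634 0.5453 0.024 ]
(405, 225) [ 0.3651 -0.3549  0.024 ]
(137, 205) [0.4251 0.4275 0.024 ]
(178, 288) [0.1869 0.2973 0.024 ]
(24, 99) [0.76   0.8019 0.024 ]
(500, 116) [ 0.6911 -0.6583  0.024 ]
(6, 232) [0.3459 0.8138 0.024 ]
(500, 255) [ 0.2802 -0.6156  0.024 ]
```

View pics/rect0.png

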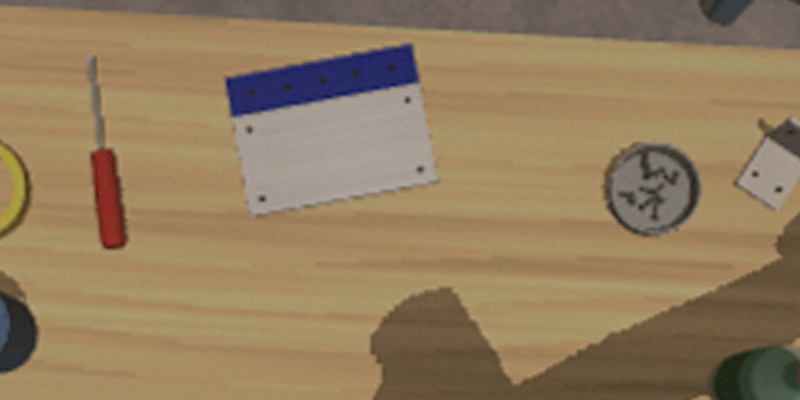

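View pics/rect0s.png

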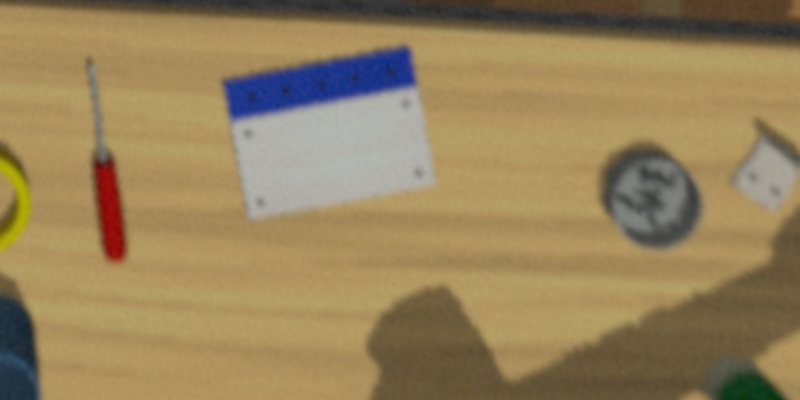

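```bash
cat >> h.py <<'E'
def edgefit(prof_img,xs,ys,lo,hi):
    """prof_img HxW float (rows = x decreasing from xs[0]); find mid-crossing between lo and hi going down rows within given window -> arrays"""
    pass
def subpix_cross(p,thr,rising=True):
    # first index where p crosses thr
    s=(p>thr) if rising else (p<thr)
    i=np.argmax(s)
    if i==0: return np.nan
    return i-1+(thr-p[i-1])/(p[i]-p[i-1])
def robline(y,x):
    # x = a + b*y robust
    m=np.isfinite(x); y=y[m];x=x[m]
    for _ in range(6):
        b,a=np.polyfit(y,x,1); e=x-a-b*y; s=max(np.median(np.abs(e))*1.48,1e-4)
        k=np.abs(e)<2.5*s
        y=y[k];x=x[k]
    return a,b,np.std(e),len(y)
def bench_edge(im,ci,y0=-0.4,y1=0.4,mask=None,x0=0.62,x1=0.80):
    mm=0.5
    R=rect(im,ci,0.024,x0,x1,y0,y1,mm).astype(float)
    f=cv2.GaussianBlur(R[:,:,0]-R[:,:,2],(0,0),2)   # wood: R-B large, floor approx 0
    H,W=f.shape; xs=[];ys=[]
    for j in range(0,W,4):
        ys.append(y1-j*mm/1000); c=subpix_cross(f[:,j],mask if mask else 30.)
        xs.append(x1-c*mm/1000)
    return robline(np.array(ys),np.array(xs)),R,f
E
python3 - <<'E'
from h import *
np.set_printoptions(precision=4,suppress=True)
im=cv2.cvtColor(cv2.imread('pics/top0.png'),cv2.COLOR_BGR2RGB)
ci=r.camera_info('top')
R=rect(im,ci,0.024,0.5,0.75,-0.2,0.3,1.0).astype(float)
print('col profile y=0.2 R-B',(R[30:80,100,0]-R[30:80,100,2])[::2])
print('y=-0.1',(R[30:80,400,0]-R[30:80,400,2])[::2])
print('blue profile y=.07', R[50:200:3,230,:].astype(int).tolist())
print(bench_edge(im,ci)[0], bench_edge(im,ci,-0.15,0.35)[0])
E
```

```text
col profile y=0.2 R-B [68. 68. 68. 68. 68. 67. 66. 65. 63. 64. 67. 69. 68. 69. 69. 67. 66. 66.
 67. 67. 66. 67. 68. 68. 68.]
y=-0.1 [19. 30. 47. 61. 65. 67. 68. 67. 65. 63. 62. 62. 62. 63. 63. 64. 66. 69.
 69. 69. 68. 68. 68. 68. 68.]
blue profile y=.07 [[167, 142, 101], [171, 146, 102], [164, 139, 101], [90, 80, 99], [28, 34, 100], [35, 40, 101], [36, 41, 100], [38, 42, 100], [37, 43, 100], [41, 44, 102], [40, 45, 105], [40, 44, 103], [39, 42, 100], [37, 40, 99], [36, 40, 100], [31, 35, 95], [78, 77, 107], [165, 154, 142], [170, 159, 149], [167, 156, 147], [166, 155, 146], [167, 156, 147], [167, 156, 146], [166, 155, 147], [166, 156, 147], [167, 158, 150], [170, 160, 151], [167, 157, 147], [167, 157, 148], [169, 160, 152], [168, 158, 150], [168, 158, 149], [169, 159, 150], [169, 159, 150], [168, 157, 148], [168, 157, 148], [169, 160, 151], [170, 161, 152], [170, 163, 153], [170, 163, 154], [169, 159, 150], [169, 158, 149], [169, 159, 149], [169, 158, 148], [167, 157, 147], [166, 156, 146], [165, 155, 146], [166, 156, 147], [170, 160, 151], [168, 157, 151]]
(np.float64(0.7237162839236597), np.float64(0.05572092705021862), np.float64(0.00027694423172019067), 399) (np.float64(0.7236560954465463), np.float64(0.05619180361672207), np.float64(0.00028046880043136705), 250)
```

```bash
cat >> h.py <<'E'
def plate_fit(im,ci,x0=0.45,x1=0.85,y0=-0.2,y1=0.3,mm=0.5):
    R=rect(im,ci,0.030,x0,x1,y0,y1,mm)
    f=cv2.GaussianBlur(R.astype(np.float32),(0,0),1.5)
    m=((f[:,:,2]-f[:,:,0])>25).astype(np.uint8)
    n,l,st,ce=cv2.connectedComponentsWithStats(m); k=1+np.argmax(st[1:,4]); m=(l==k).astype(np.uint8)
    cs,_=cv2.findContours(m,cv2.RETR_EXTERNAL,cv2.CHAIN_APPROX_NONE)
    (cx,cy),(w,h),an=cv2.minAreaRect(max(cs,key=cv2.contourArea))
    c=np.array([x1-cy*mm/1000,y1-cx*mm/1000])
    # direction along strip
    bp=cv2.boxPoints(((cx,cy),(w,h),an)); bw=np.c_[x1-bp[:,1]*mm/1000,y1-bp[:,0]*mm/1000]
    e=[bw[1]-bw[0],bw[2]-bw[1]]; d=max(e,key=np.linalg.norm); d/=np.linalg.norm(d)
    if d[1]<0:d=-d
    nrm=np.array([d[1],-d[0]]) # outwards (+x)
    fr=f[:,:,0]
    def samp(P):
        u=((y1-P[...,1])*1000/mm).astype(np.float32);v=((x1-P[...,0])*1000/mm).astype(np.float32)
        return cv2.remap(fr,u,v,cv2.INTER_LINEAR)
    ss=np.arange(-0.085,0.0851,0.001); tt=np.arange(-0.012,0.0121,0.00025)
    out={}
    for name,off in (('inner',-0.020),('front',0.020)):
        P=c+d*ss[:,None,None]+nrm*(off+tt)[None,:,None]
        S=samp(P); ts=[]
        for row in S:
            lo=row.min(); hi=np.percentile(row,95)
            thr=(lo+hi)/2
            s=row if name=='front' else row[::-1]
            q=subpix_cross(s,thr,True)
            t=tt[0]+q*0.00025 if name=='front' else tt[-1]-q*0.00025
            ts.append(off+t)
        a,b,sd,nn=robline(ss,np.array(ts))
        out[name]=(a,b,sd,nn)
    ai,bi=out['inner'][:2]
    mid=c+nrm*ai; ang=np.arctan2(d[1],d[0])-np.pi/2-0 ; dd=d+nrm*bi; dd/=np.linalg.norm(dd)
    yaw=np.arctan2(-dd[0],dd[1])
    return dict(mid=mid,yaw=yaw,d=dd,strip=(out['front'][0]-ai),out=out,size=(w*mm,h*mm))
E
python3 - <<'E'
from h import *
np.set_printoptions(precision=4,suppress=True)
im=cv2.cvtColor(cv2.imread('pics/top0.png'),cv2.COLOR_BGR2RGB)
ci=r.camera_info('top')
R=rect(im,ci,0.024,0.6,0.80,-0.2,0.3,1.0).astype(float)
print('col',(R[:,100,0]-R[:,100,2])[40:100:2]); print('B/R',R[40:90:4,100])
for t in (25,30,35,40): print(t,bench_edge(im,ci,-0.15,0.35,t)[0])
p=plate_fit(im,ci); print(p); print('yaw deg',np.degrees(p['yaw']))
im2=cv2.cvtColor(cv2.imread('pics/scene0.png'),cv2.COLOR_BGR2RGB); c2=r.camera_info('scene')
p2=plate_fit(im2,c2); print(p2); print(np.degrees(p2['yaw']))
for t in (30,40,50): print(t,bench_edge(im2,c2,-0.15,0.35,t,0.65,0.78)[0])
q=rect(im2,c2,0.024,0.6,0.80,-0.2,0.3,1.0); print(q[50:90:2,100].tolist())
E
```

```text
col [17. 17. 17. 19. 20. 20. 19. 18. 18. 17. 14. 14. 26. 42. 53. 62. 64. 66.
 68. 68. 68. 68. 68. 68. 68. 67. 66. 65. 63. 64.]
B/R [[ 95.  84.  78.]
 [ 98.  88.  81.]
 [100.  88.  80.]
 [100.  87.  81.]
 [100.  90.  82.]
 [ 98.  89.  84.]
 [113.  98.  87.]
 [140. 115.  87.]
 [152. 124.  88.]
 [160. 130.  92.]
 [163. 133.  95.]
 [164. 135.  96.]
 [166. 136.  98.]]
25 (np.float64(0.7243278713701726), np.float64(0.05612028486584245), np.float64(0.00033644449213903984), 249)
30 (np.float64(0.7236560954465463), np.float64(0.05619180361672207), np.float64(0.00028046880043136705), 250)
35 (np.float64(0.7230750320385868), np.float64(0.0562526282137419), np.float64(0.0002624686952616522), 250)
40 (np.float64(0.7225227753772075), np.float64(0.05633583336629503), np.float64(0.0002688853426293302), 250)
{'mid': array([0.6486, 0.0748]), 'yaw': np.float64(0.18416468834546876), 'd': array([-0.1831,  0.9831]), 'strip': np.float64(0.039413427960301), 'out': {'inner': (np.float64(-0.019246402768528462), np.float64(0.0011834196464949541), np.float64(0.0002875069301033057), 171), 'front': (np.float64(0.
[... 572 characters left out ...]
e': (41.49082946777344, 187.63902282714844)}
10.641566948556823
30 (np.float64(0.7313632897324864), np.float64(0.049261854023135654), np.float64(0.00034781771488760484), 159)
40 (np.float64(0.728982012580892), np.float64(0.048539275030861646), np.float64(0.0003315990231166594), 194)
50 (np.float64(0.7263165177600964), np.float64(0.050319357593750225), np.float64(0.00037659623548101705), 223)
[[46, 48, 47], [53, 51, 53], [59, 54, 54], [66, 60, 53], [77, 68, 55], [84, 72, 50], [94, 80, 51], [110, 94, 59], [134, 113, 72], [148, 122, 81], [158, 130, 87], [161, 135, 88], [164, 138, 89], [166, 139, 91], [169, 141, 90], [171, 143, 88], [172, 144, 92], [175, 147, 95], [177, 148, 95], [177, 148, 95]]
```

Call:
drive_tool --series '[[[0.02,0.04,0.06,0,0,0,0],[0.06,0.12,0.14,0,0,0,0],[0.1,0.2,0.22,0,0,0,0],[0.15,0.3,0.3,0,0,0,0],[0.2,0.4,0.38,0,0,0,0],[0.25,0.5,0.44,0,0,0,0],[0.3,0.6,0.48,0,0,0,0],[0.34,0.68,0.5,0,0,0,0],[0.38,0.76,0.5,0,0,0,0],[0.4,0.8,0.5,0,0,0,0]]]'

```text
time_s: 1.15
tcp_pos: [0.2682, -0.4681, 0.2972]
ee_rot: [[-0.943, -0.333, -0.0], [-0.333, 0.943, 0.001], [0.0, 0.001, -1.0]]
wrist_force: [-0.7, -0.3, 0.5]
gripper_width: 0.999
```

Call:
drive_tool --series '[[[0.041,0.087,0,0,0,-0.01,0],[0.083,0.173,0,0,0,-0.02,0],[0.124,0.26,0,0,0,-0.03,0],[0.165,0.347,0,0,0,-0.04,0],[0.207,0.434,0,0,0,-0.05,0],[0.248,0.52,0,0,0,-0.06,0],[0.289,0.607,0,0,0,-0.07,0],[0.33,0.694,0,0,0,-0.08,0],[0.372,0.78,0,0,0,-0.09,0],[0.413,0.867,0,0,0,-0.098,0]]]'

```text
time_s: 2.15
tcp_pos: [0.3297, -0.3387, 0.2968]
ee_rot: [[-0.983, -0.183, -0.001], [-0.183, 0.983, 0.001], [0.001, 0.001, -1.0]]
wrist_force: [0.1, 0.2, -0.6]
gripper_width: 0.996
```

Call:
drive_tool --series '[[[0.041,0.087,0,0,0,0,0],[0.083,0.173,0,0,0,0,0],[0.124,0.26,0,0,0,0,0],[0.165,0.347,0,0,0,0,0],[0.207,0.434,0,0,0,0,0],[0.248,0.52,0,0,0,0,0],[0.289,0.607,0,0,0,0,0],[0.33,0.694,0,0,0,0,0],[0.372,0.78,0,0,0,0,0],[0.413,0.867,0,0,0,0,0]]]'

```text
time_s: 3.15
tcp_pos: [0.3916, -0.2087, 0.2969]
ee_rot: [[-0.983, -0.183, -0.001], [-0.183, 0.983, 0.0], [0.001, 0.0, -1.0]]
wrist_force: [0.2, -0.5, -0.7]
gripper_width: 1.004
```

Call:
drive_tool --series '[[[0.041,0.087,0,0,0,0,0],[0.083,0.173,0,0,0,0,0],[0.124,0.26,0,0,0,0,0],[0.165,0.347,0,0,0,0,0],[0.207,0.434,0,0,0,0,0],[0.248,0.52,0,0,0,0,0],[0.289,0.607,0,0,0,0,0],[0.33,0.694,0,0,0,0,0],[0.372,0.78,0,0,0,0,0],[0.413,0.867,0,0,0,0,0]]]'

```text
time_s: 4.15
tcp_pos: [0.454, -0.0783, 0.2974]
ee_rot: [[-0.983, -0.184, -0.0], [-0.184, 0.983, -0.0], [0.0, 0.0, -1.0]]
wrist_force: [0.3, 0.2, 0.6]
gripper_width: 1.003
```

Call:
drive_tool --series '[[[0.041,0.087,0,0,0,0,0],[0.083,0.173,0,0,0,0,0],[0.124,0.26,0,0,0,0,0],[0.165,0.347,0,0,0,0,0],[0.207,0.434,0,0,0,0,0],[0.248,0.52,0,0,0,0,0],[0.289,0.607,0,0,0,0,0],[0.33,0.694,0,0,0,0,0],[0.372,0.78,0,0,0,0,0],[0.413,0.867,0,0,0,0,0]]]'

```text
time_s: 5.15
tcp_pos: [0.5161, 0.0518, 0.2975]
ee_rot: [[-0.983, -0.184, -0.0], [-0.184, 0.983, -0.0], [0.0, -0.0, -1.0]]
wrist_force: [-0.8, 0.0, 0.8]
gripper_width: 1.004
```

```bash
cat >> h.py <<'E'
def wrist_info():
    s=r.sense(); ci=r.camera_info('wrist'); T=ci['hand_eye']; R=s['ee_rot']
    return dict(K=ci['K'],rotation=R@T[:3,:3],xyz=s['tcp_pos']+R@T[:3,3])
E
python3 - <<'E'
from h import *
np.set_printoptions(precision=4,suppress=True)
s=r.sense(); print(s['tcp_pos'],s['joints'],s['wrist_force'])
ci=wrist_info(); im=r.capture('wrist'); save(im,'w1.png'); print(ci['xyz'],ci['rotation'])
save(rect(im,ci,0.030,0.45,0.85,-0.3,0.4,1.0),'w1r.png')
print(plate_fit(im,ci))
for t in (25,30,40): print(bench_edge(im,ci,-0.15,0.35,t)[0])
E
```

```text
[0.5161 0.0518 0.2975] [  23.6813    8.9159   -6.8658    0.0001  -74.2235 -103.0933] [-0.8418  0.0153  0.772 ]
[0.4378 0.0382 0.4605] [[-0.1845  0.9406  0.2851]
 [ 0.9828  0.1763  0.0544]
 [ 0.0009  0.2902 -0.957 ]]
{'mid': array([0.6503, 0.0787]), 'yaw': np.float64(0.18320264622726926), 'd': array([-0.1822,  0.9833]), 'strip': np.float64(0.0400036573622473), 'out': {'inner': (np.float64(-0.018822435020912055), np.float64(0.0021451422920091084), np.float64(7.385165204594208e-05), 169), 'front': (np.float64(0.021181222341335248), np.float64(-0.0066273413554040084), np.float64(0.00025867341849838884), 170)}, 'size': (38.82345199584961, 188.4657440185547)}
(np.float64(0.726847019241303), np.float64(0.20186567470055927), np.float64(0.013939705519322793), 91)
(np.float64(0.7260035834344024), np.float64(0.20495377679253157), np.float64(0.014720821558689126), 95)
(np.float64(0.6967538270533512), np.float64(-0.01379593073577752), np.float64(0.04054325697584008), 150)
```

View pics/w1.png

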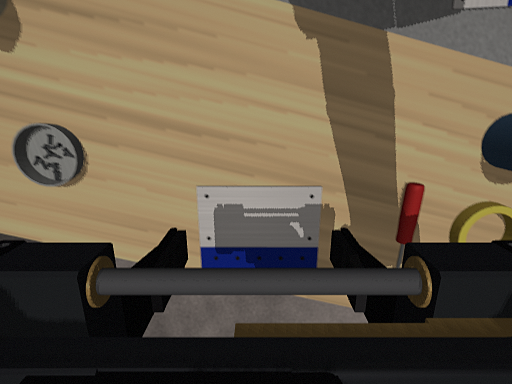

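View pics/w1r.png

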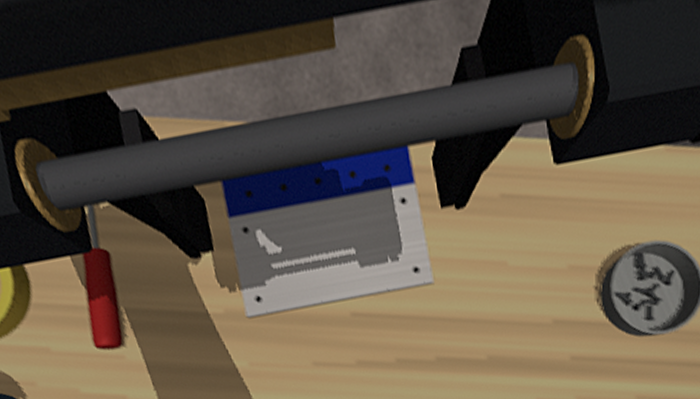

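```bash
python3 - <<'E'
from h import *
np.set_printoptions(precision=4,suppress=True)
im=cv2.cvtColor(cv2.imread('pics/w1.png'),cv2.COLOR_BGR2RGB); ci=wrist_info()
R=rect(im,ci,0.024,0.64,0.80,-0.32,0.35,0.5).astype(float)
f=cv2.GaussianBlur(R[:,:,0]-R[:,:,2],(0,0),1.5)
save(R.astype(np.uint8)[:, :800],'w1e.png')
ys=[];xs=[]
for y in list(np.arange(-0.31,-0.15,0.005)):
    j=int((0.35-y)*2000); c=f[:,j]
    # crossing from bottom (wood) going up: last index from bottom where <40
    b=np.where(c<40)[0]
    # gradient max
    g=np.diff(c); i=np.argmax(g); ys.append(y); xs.append(0.80-i*0.0005)
print(np.c_[ys,xs,])
print(robline(np.array(ys),np.array(xs)))
j=int((0.35+0.2)*2000); print(R[100:200:4,j].astype(int).tolist())
E
```

```text
[[-0.31    0.708 ]
 [-0.305   0.7085]
 [-0.3     0.7085]
 [-0.295   0.709 ]
 [-0.29    0.709 ]
 [-0.285   0.7095]
 [-0.28    0.71  ]
 [-0.275   0.71  ]
 [-0.27    0.7105]
 [-0.265   0.711 ]
 [-0.26    0.7105]
 [-0.255   0.7095]
 [-0.25    0.7085]
 [-0.245   0.7075]
 [-0.24    0.7065]
 [-0.235   0.7055]
 [-0.23    0.7045]
 [-0.225   0.704 ]
 [-0.22    0.703 ]
 [-0.215   0.702 ]
 [-0.21    0.701 ]
 [-0.205   0.7   ]
 [-0.2     0.699 ]
 [-0.195   0.698 ]
 [-0.19    0.697 ]
 [-0.185   0.696 ]
 [-0.18    0.695 ]
 [-0.175   0.6945]
 [-0.17    0.6935]
 [-0.165   0.6925]
 [-0.16    0.6915]
 [-0.155   0.6925]]
(np.float64(0.6732272727272732), np.float64(-0.12939882697947142), np.float64(0.0022564515277460418), 32)
[[9, 10, 9], [6, 7, 8], [6, 7, 7], [11, 12, 13], [11, 9, 13], [13, 12, 15], [15, 15, 17], [15, 17, 17], [12, 14, 16], [12, 11, 15], [11, 14, 15], [13, 13, 15], [9, 11, 12], [13, 13, 15], [14, 14, 16], [14, 14, 15], [11, 10, 13], [11, 10, 13], [12, 11, 13], [14, 14, 17], [14, 15, 18], [13, 13, 17], [11, 12, 14], [17, 17, 19], [9, 8, 13]]
```

Call:
drive_tool --series '[[[0,0,-0.1,0,0,0,0],[0,0,-0.2,0,0,0,0],[0,0,-0.3,0,0,0,0],[0,0,-0.4,0,0,0,0],[0,0,-0.5,0,0,0,0],[0,0,-0.6,0,0,0,0],[0,0,-0.7,0,0,0,0],[0,0,-0.8,0,0,0,0],[0,0,-0.9,0,0,0,0],[0,0,-1.0,0,0,0,0]]]'

```text
time_s: 6.2
tcp_pos: [0.5157, 0.0509, 0.147]
ee_rot: [[-0.983, -0.184, 0.0], [-0.184, 0.983, -0.0], [-0.0, -0.0, -1.0]]
wrist_force: [0.3, -0.5, 0.1]
gripper_width: 0.999
```

Call:
drive_tool --series '[[[0,0,-0.1,0,0,0,0],[0,0,-0.2,0,0,0,0],[0,0,-0.3,0,0,0,0],[0,0,-0.4,0,0,0,0],[0,0,-0.5,0,0,0,0],[0,0,-0.58,0,0,0,0],[0,0,-0.65,0,0,0,0],[0,0,-0.7,0,0,0,0],[0,0,-0.72,0,0,0,0],[0,0,-0.72,0,0,0,0]]]'

```text
time_s: 7.2
tcp_pos: [0.5155, 0.0507, 0.0393]
ee_rot: [[-0.983, -0.184, -0.0], [-0.184, 0.983, -0.0], [0.0, -0.0, -1.0]]
wrist_force: [0.0, 0.1, -0.5]
gripper_width: 0.997
```

Call:
drive_tool --series '[[[0,0,-0.03,0,0,0,0],[0,0,-0.06,0,0,0,0],[0,0,-0.08,0,0,0,0],[0,0,-0.085,0,0,0,0],[0.03,0.006,-0.085,0,0,0,0],[0.065,0.012,-0.085,0,0,0,0],[0.1,0.018,-0.085,0,0,0,0],[0.13,0.024,-0.085,0,0,0,0],[0.15,0.028,-0.085,0,0,0,0],[0.155,0.029,-0.085,0,0,0,0]]]'

```text
time_s: 8.2
tcp_pos: [0.5391, 0.0552, 0.0267]
ee_rot: [[-0.983, -0.184, -0.0], [-0.184, 0.983, -0.0], [0.0, -0.0, -1.0]]
wrist_force: [0.4, -0.0, 1.0]
gripper_width: 1.0
```

```bash
python3 - <<'E'
from h import *
np.set_printoptions(precision=4,suppress=True)
s=r.sense(); print(s['tcp_pos'],s['joints'],s['wrist_force'])
ci=wrist_info(); im=r.capture('wrist'); save(im,'w2.png')
im=r.capture('top'); save(im,'top2.png'); ct=r.camera_info('top')
save(cv2.resize(rect(im,ct,0.030,0.45,0.75,-0.1,0.25,1.0),None,fx=2,fy=2),'top2r.png')
E
```

```text
[0.5391 0.0552 0.0267] [  22.9914   26.9748  -24.6905   -0.0016  -38.3402 -102.4069] [ 0.3539 -0.0246  0.9741]
```

View pics/w2.png

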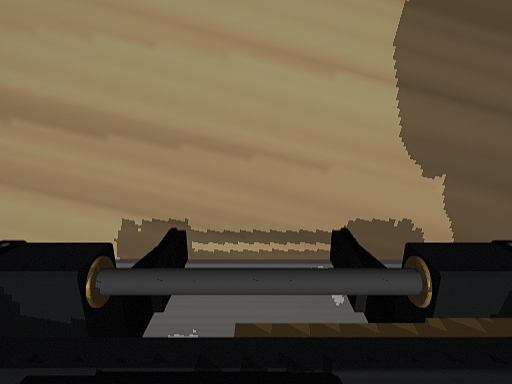

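View pics/top2r.png

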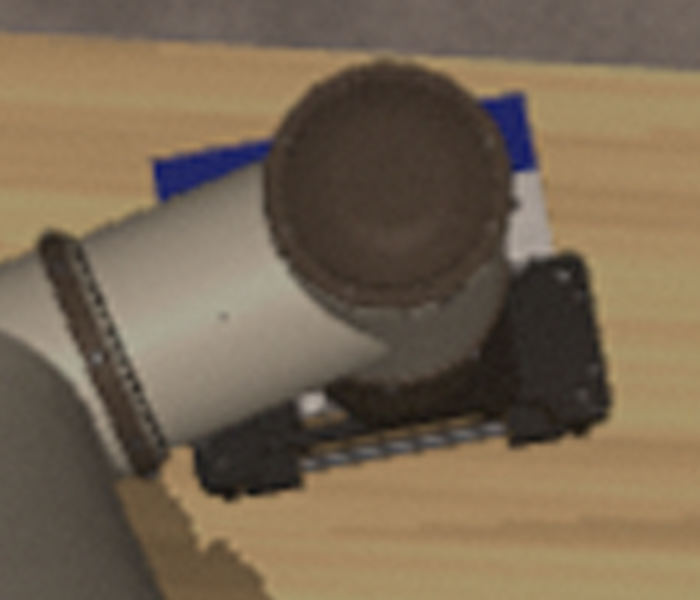

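Call:
drive_tool --series '[[[0.015,0.002,0,0,0,-0.003,0],[0.035,0.005,0,0,0,-0.01,0],[0.065,0.008,0,0,0,-0.02,0],[0.095,0.011,0,0,0,-0.032,0],[0.125,0.014,0,0,0,-0.044,0],[0.155,0.016,0,0,0,-0.056,0],[0.185,0.018,0,0,0,-0.068,0],[0.215,0.02,0,0,0,-0.08,0],[0.245,0.02,0,0,0,-0.091,0],[0.267,0.02,0,0,0,-0.1,0]]]'

```text
time_s: 9.3
tcp_pos: [0.5794, 0.0581, 0.0268]
ee_rot: [[-1.0, -0.026, 0.0], [-0.026, 1.0, 0.0], [-0.0, 0.0, -1.0]]
wrist_force: [-1.2, -0.7, 0.2]
gripper_width: 0.998
```

Call:
drive_tool --series '[[[0.025,0,0,0,0,-0.008,0],[0.055,0,0,0,0,-0.016,0],[0.085,0,0,0,0,-0.024,0],[0.115,0,0,0,0,-0.032,0],[0.145,0,0,0,0,-0.04,0],[0.17,0,0,0,0,-0.046,0],[0.19,0,0,0,0,-0.05,0],[0.208,0,0,0,0,-0.0533,0],[0.22,0,0,0,0,-0.0533,0],[0.227,0,0,0,0,-0.0533,0]]]'

```text
time_s: 10.3
tcp_pos: [0.6129, 0.058, 0.0268]
ee_rot: [[-0.998, 0.056, -0.0], [0.056, 0.998, -0.0], [0.0, -0.0, -1.0]]
wrist_force: [-1.8, -0.4, -0.4]
gripper_width: 1.001
```

```bash
python3 - <<'E'
from h import *
np.set_printoptions(precision=4,suppress=True)
s=r.sense(); print(s['tcp_pos'],s['joints'],s['wrist_force'],s['ee_rot'])
im=r.capture('scene'); save(im,'scene3.png'); cs=r.camera_info('scene')
save(cv2.resize(rect(im,cs,0.030,0.50,0.80,-0.1,0.25,1.0),None,fx=2,fy=2),'scene3r.png')
p=plate_fit(im,cs); print(p,np.degrees(p['yaw']))
im=r.capture('top'); save(im,'top3.png'); ct=r.camera_info('top')
save(cv2.resize(rect(im,ct,0.030,0.50,0.80,-0.1,0.25,1.0),None,fx=2,fy=2),'top3r.png')
p=plate_fit(im,ct); print(p,np.degrees(p['yaw']))
E
```

```text
[0.6129 0.058  0.0268] [  20.452    32.391   -13.7935   -0.0028  -43.8272 -113.6663] [-1.8475 -0.4472 -0.3576] [[-0.9984  0.0561 -0.0002]
 [ 0.0561  0.9984 -0.    ]
 [ 0.0002 -0.0001 -1.    ]]
{'mid': array([0.7259, 0.0542]), 'yaw': np.float64(-0.05620536718583601), 'd': array([0.0562, 0.9984]), 'strip': np.float64(0.037139647824042776), 'out': {'inner': (np.float64(-0.01957960891506439), np.float64(-0.0003380280872158029), np.float64(0.00012845453439484398), 149), 'front': (np.float64(0.017560038908978386), np.float64(-0.005548856971881005), np.float64(0.0004882979290326442), 171)}, 'size': (195.62081909179688, 43.48699188232422)} -3.2203303257314926
{'mid': array([ 0.7203, -0.0208]), 'yaw': np.float64(-0.07667031682870719), 'd': array([0.0766, 0.9971]), 'strip': np.float64(0.03524432543709252), 'out': {'inner': (np.float64(-0.019552054601339085), np.float64(0.014253048176592715), np.float64(0.0003236771570456679), 110), 'front': (np.float64(0.01569227083575344), np.float64(-0.003584406851820808), np.float64(0.004673654727214945), 107)}, 'size': (45.16188049316406, 39.36069869995117)} -4.392885568215772
```

View pics/scene3r.png

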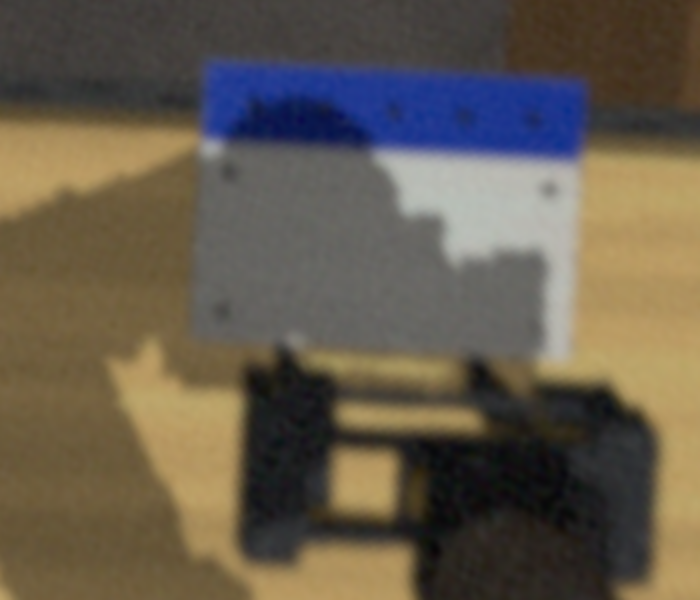

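View pics/top3r.png

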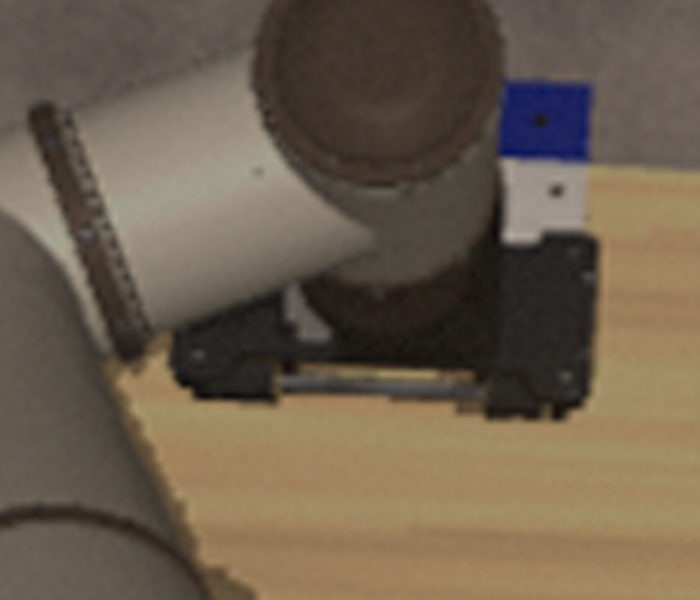

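Call:
drive_tool --series '[[[-0.03,0,0.02,0,0,0,0],[-0.05,0,0.13,0,0,0,0],[-0.04,0,0.3,0,0,0,0],[0.08,0,0.45,0,0,0,0],[0.28,0,0.5,0,0,0,0],[0.5,0,0.5,0,0,0,0],[0.7,0,0.5,0,0,0,0],[0.86,0,0.5,0,0,0,0],[0.96,0,0.5,0,0,0,0],[1.0,0,0.5,0,0,0,0]]]'

```text
time_s: 11.4
tcp_pos: [0.7643, 0.058, 0.1018]
ee_rot: [[-0.998, 0.056, 0.002], [0.056, 0.998, 0.0], [-0.002, 0.0, -1.0]]
wrist_force: [-0.1, -0.4, -0.2]
gripper_width: 0.997
```

```bash
python3 - <<'E'
from h import *
np.set_printoptions(precision=4,suppress=True)
s=r.sense(); print(s['time_s'],s['tcp_pos'],s['joints'],s['joint_velocities'],s['wrist_force'],s['ee_rot'])
ci=wrist_info(); np.savez('w4.npz',**ci); im=r.capture('wrist'); save(im,'w4.png')
save(rect(im,ci,0.030,0.60,0.80,-0.15,0.3,0.6),'w4r.png')
try:
    p=plate_fit(im,ci); print(p,np.degrees(p['yaw']))
except Exception as e: print(e)
E
```

```text
11.4 [0.7643 0.058  0.1018] [  16.3845   40.6614   15.2591    0.0208  -64.5051 -109.6146] [-0.9865  4.5069  9.0625 -0.4875 -5.8556  1.1805] [-0.0584 -0.4059 -0.1855] [[-0.9984  0.0562  0.0016]
 [ 0.0562  0.9984  0.0001]
 [-0.0016  0.0002 -1.    ]]
{'mid': array([0.725 , 0.0533]), 'yaw': np.float64(-0.055652898386528746), 'd': array([0.0556, 0.9985]), 'strip': np.float64(0.03963530475312369), 'out': {'inner': (np.float64(-0.019986383446992252), np.float64(-0.00028890712170935785), np.float64(7.721191771253599e-06), 171), 'front': (np.float64(0.01964892130613144), np.float64(0.0003809608368168934), np.float64(4.8810556898327626e-05), 139)}, 'size': (191.0926055908203, 40.54447555541992)} -3.188676195218526
```

View pics/w4.png

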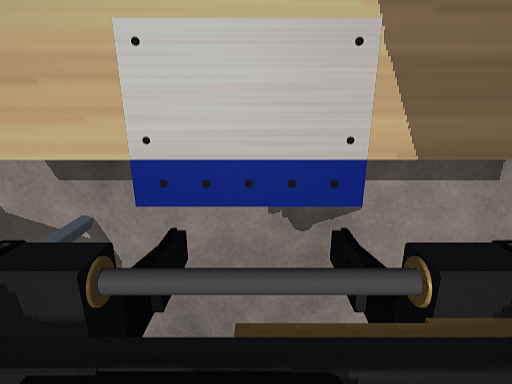

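View pics/w4r.png

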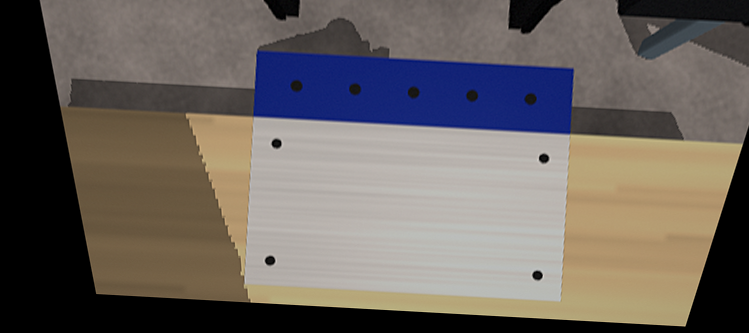

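```bash
cat >> h.py <<'E'
def edge_wrist(im,ci,yr,z=0.024,xc=0.7255,sl=0.056,half=0.02):
    """edge by R-B mid crossing per y sample, local lo/hi; search about the expected line"""
    mm=0.25; ys=[];xs=[]
    for y in yr:
        x=np.arange(xc+sl*y+half,xc+sl*y-half,-mm/1000)
        uv=w2p(ci,np.c_[x,np.full(len(x),y),np.full(len(x),z)]).astype(np.float32)
        if uv.min()<2 or uv[:,0].max()>509 or uv[:,1].max()>381: continue
        c=cv2.remap(im,uv[:,0:1],uv[:,1:2],cv2.INTER_LINEAR)[:,0].astype(float)
        f=c[:,0]-c[:,2]
        hi=np.median(f[-25:]); lo=np.median(f[:25])
        if hi-lo<15: continue
        q=subpix_cross(f,(hi+lo)/2,True)
        ys.append(y); xs.append(x[0]-q*mm/1000)
    return np.array(ys),np.array(xs)
def report(im,ci,yrs):
    p=plate_fit(im,ci); Y=[];X=[]
    for yr in yrs:
        y,x=edge_wrist(im,ci,yr); Y.append(y);X.append(x)
        if len(y)>3: print('seg',yr[0],len(y),robline(y,x)[:4], 'x@mid',np.round(x[len(x)//2],4))
    Y=np.concatenate(Y);X=np.concatenate(X); a,b,sd,n=robline(Y,X)
    ye=p['mid'][1]; ex=a+b*ye
    # signed overhang of inner border mid past edge (positive = beyond)
    nE=np.array([1,-b])/np.hypot(1,b); dist=(p['mid']-np.array([ex,ye]))@nE
    eyaw=np.arctan2(-b,1)
    print('edge a,b,sd,n',np.round([a,b,sd,n],5),'edge yaw',np.degrees(eyaw),'plate yaw',np.degrees(p['yaw']),'mid',p['mid'])
    print('border past edge mm',dist*1000,'yaw err deg',np.degrees(p['yaw']-eyaw))
    return p,a,b
E
python3 - <<'E'
from h import *
np.set_printoptions(precision=5,suppress=True)
im=cv2.cvtColor(cv2.imread('pics/w4.png'),cv2.COLOR_BGR2RGB); ci=dict(np.load('w4.npz'))
report(im,ci,[np.arange(-0.12,-0.06,0.003),np.arange(0.165,0.25,0.003)])
print(im[150:172,60].tolist()); print(im[150:172,200].tolist()); print(im[150:172,440].tolist())
E
```

```text
seg -0.12 20 (np.float64(0.723157143491168), np.float64(0.05662357033456532), np.float64(1.638716221332965e-05), 20) x@mid 0.7181
seg 0.165 29 (np.float64(0.723445188200202), np.float64(0.052612125727531066), np.float64(8.404294814035547e-05), 27) x@mid 0.7342
edge a,b,sd,n [ 0.72299  0.05477  0.00008 47.     ] edge yaw -3.134984250010802 plate yaw -3.188676195218526 mid [0.72496 0.05329]
border past edge mm -0.9507716795248066 yaw err deg -0.053691945207724065
[[183, 155, 114], [182, 156, 114], [183, 159, 116], [183, 161, 117], [183, 163, 120], [184, 165, 121], [184, 168, 123], [185, 170, 124], [191, 177, 129], [160, 149, 110], [89, 82, 67], [56, 51, 52], [66, 61, 58], [65, 60, 58], [65, 60, 58], [62, 58, 55], [62, 57, 55], [62, 58, 55], [63, 59, 56], [65, 61, 57], [63, 58, 56], [61, 58, 54]]
[[184, 178, 173], [185, 178, 174], [184, 178, 174], [184, 178, 173], [182, 176, 171], [176, 171, 167], [176, 171, 166], [180, 175, 168], [184, 179, 172], [132, 131, 148], [50, 57, 122], [12, 32, 119], [21, 39, 121], [22, 38, 121], [22, 38, 121], [22, 39, 121], [18, 37, 119], [21, 37, 120], [22, 39, 121], [24, 39, 121], [21, 37, 120], [21, 36, 120]]
[[102, 85, 62], [102, 86, 62], [100, 83, 60], [98, 82, 59], [95, 80, 57], [97, 81, 60], [97, 81, 59], [102, 85, 62], [104, 87, 62], [90, 78, 62], [74, 68, 63], [69, 65, 61], [72, 66, 63], [70, 64, 62], [68, 63, 60], [66, 60, 59], [68, 62, 59], [71, 65, 62], [71, 66, 63], [72, 67, 65], [73, 68, 65], [73, 68, 65]]
```

Call:
drive_tool --series '[[[-0.06,0,0,0,0,0,0],[-0.2,0,0,0,0,0,0],[-0.4,0,0,0,0,0,0],[-0.6,0,0,0,0,0,0],[-0.78,0,-0.03,0,0,0,0],[-0.9,0,-0.1,0,0,0,0],[-0.97,0,-0.18,0,0,0,0],[-1.0,0,-0.24,0,0,0,0],[-1.0,0,-0.25,0,0,0,0],[-1.0,0,-0.25,0,0,0,0]]]'

```text
time_s: 12.45
tcp_pos: [0.6131, 0.0582, 0.0646]
ee_rot: [[-0.998, 0.055, 0.001], [0.055, 0.998, -0.0], [-0.001, -0.0, -1.0]]
wrist_force: [0.2, 0.0, -0.1]
gripper_width: 0.993
```

Call:
drive_tool --series '[[[-0.03,0,0,0,0,0,0],[-0.055,0,0,0,0,0,0],[-0.055,0,-0.08,0,0,0,0],[-0.055,0,-0.17,0,0,0,0],[-0.055,0,-0.23,0,0,0,0],[-0.055,0,-0.25,0,0,0,0],[-0.03,0,-0.25,0,0,0,0],[-0.01,0,-0.25,0,0,0,0],[0.002,0,-0.25,0,0,0,0],[0.006,0,-0.25,0,0,0,0]]]'

```text
time_s: 13.45
tcp_pos: [0.6135, 0.0581, 0.027]
ee_rot: [[-0.998, 0.056, -0.001], [0.056, 0.998, 0.0], [0.001, -0.0, -1.0]]
wrist_force: [-1.9, 1.2, 1.7]
gripper_width: 1.005
```

Call:
drive_tool --series '[[[0.003,0,0,0,0,0,0],[0.003,0,0,0,0,0,0],[-0.04,0,0.02,0,0,0,0],[-0.05,0,0.15,0,0,0,0],[-0.02,0,0.32,0,0,0,0],[0.15,0,0.45,0,0,0,0],[0.4,0,0.5,0,0,0,0],[0.65,0,0.5,0,0,0,0],[0.85,0,0.5,0,0,0,0],[0.95,0,0.5,0,0,0,0]]]'

```text
time_s: 14.45
tcp_pos: [0.7587, 0.0579, 0.1017]
ee_rot: [[-0.998, 0.056, 0.003], [0.056, 0.998, 0.0], [-0.003, 0.0, -1.0]]
wrist_force: [0.0, 0.4, -0.5]
gripper_width: 0.997
```

```bash
python3 - <<'E'
from h import *
np.set_printoptions(precision=5,suppress=True)
s=r.sense(); print(s['time_s'],s['tcp_pos'],s['joint_velocities'])
ci=wrist_info(); np.savez('w5.npz',**ci); im=r.capture('wrist'); save(im,'w5.png')
report(im,ci,[np.arange(-0.13,-0.06,0.003),np.arange(0.165,0.26,0.003)])
s=r.sense(); print(s['time_s'],s['tcp_pos'])
ci=wrist_info(); np.savez('w5.npz',**ci); im=r.capture('wrist'); save(im,'w5b.png')
report(im,ci,[np.arange(-0.13,-0.06,0.003),np.arange(0.165,0.26,0.003)])
im=r.capture('scene'); save(im,'scene5.png'); cs=r.camera_info('scene')
try:
    p=plate_fit(im,cs); print('scene',p['mid'],np.degrees(p['yaw']),p['out'])
except Exception as e: print(e)
E
```

```text
14.45 [0.75873 0.05791 0.10169] [ -2.99903  13.10382  25.15022  -0.50157 -13.62855   3.00883]
seg -0.13 24 (np.float64(0.7248452909044049), np.float64(0.05875801139242817), np.float64(9.36260992659182e-05), 23) x@mid 0.7195
seg 0.165 32 (np.float64(0.7253610418864144), np.float64(0.048335341590873576), np.float64(0.00024785744355965595), 30) x@mid 0.7355
edge a,b,sd,n [ 0.72431  0.05323  0.00024 54.     ] edge yaw -3.0470373075597754 plate yaw -3.099317187145416 mid [0.72721 0.05316]
border past edge mm 0.06661675536828535 yaw err deg -0.052279879585640864
14.5 [0.75993 0.05777 0.10117]
seg -0.13 24 (np.float64(0.7222080251466534), np.float64(0.05572581665517168), np.float64(3.176936021768005e-05), 24) x@mid 0.717
seg 0.165 32 (np.float64(0.7227016251540375), np.float64(0.052488597768953704), np.float64(6.175350547164226e-05), 30) x@mid 0.7338
edge a,b,sd,n [ 0.72215  0.05505  0.00007 54.     ] edge yaw -3.1509187205186038 plate yaw -3.160919832967608 mid [0.72489 0.05314]
border past edge mm -0.1815249820174474 yaw err deg -0.010001112449003901
scene [0.72344 0.05424] -5.157360516650886 {'inner': (np.float64(-0.022821875696100044), np.float64(0.03553623171073168), np.float64(0.002783483372526155), 114), 'front': (np.float64(0.01755963569657645), np.float64(0.014784617515937357), np.float64(0.000510408655870995), 166)}
```

View pics/w5b.png

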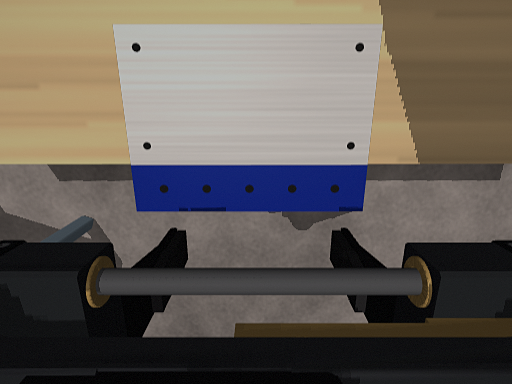

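View pics/scene5.png

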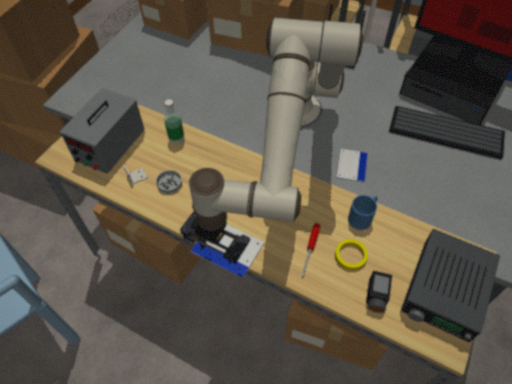

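The wrist picture shows the strip's inner border and the bench edge both at row 164. The fit puts the border at -0.2 mm with a yaw error of 0.01°. Next I'll move over the plate to press it down.

Call:
drive_tool --series '[[[-0.05,0,0,0,0,0,0],[-0.15,0,0,0,0,0,0],[-0.28,0,-0.04,0,0,0,0],[-0.4,0,-0.12,0,0,0,0],[-0.48,0,-0.22,0,0,0,0],[-0.51,0,-0.31,0,0,0,0],[-0.51,0,-0.37,0,0,0,0],[-0.51,0,-0.4,0,0,0,0],[-0.51,0,-0.41,0,0,0,0],[-0.51,0,-0.41,0,0,0,0]]]'

```text
time_s: 15.6
tcp_pos: [0.6802, 0.0582, 0.0406]
ee_rot: [[-0.998, 0.056, 0.001], [0.056, 0.998, 0.0], [-0.001, 0.0, -1.0]]
wrist_force: [0.2, -0.4, -1.4]
gripper_width: 1.004
```

```bash
python3 - <<'E'
from h import *
np.set_printoptions(precision=5,suppress=True)
s=r.sense(); print(s['time_s'],s['tcp_pos'],s['wrist_force'],s['joint_velocities'])
im=r.capture('scene'); save(im,'scene6.png'); cs=r.camera_info('scene')
p=plate_fit(im,cs); print('scene',p['mid'],np.degrees(p['yaw']),p['out'])
save(cv2.resize(rect(im,cs,0.030,0.55,0.80,-0.1,0.25,1.0),None,fx=2,fy=2),'scene6r.png')
E
```

```text
15.6 [0.6802  0.05818 0.04061] [ 0.18937 -0.36154 -1.35482] [-0.02295 -0.13336  0.47738  0.13892 -0.04094  0.13223]
scene [0.72719 0.05311] -3.0103007313981154 {'inner': (np.float64(-0.019627299100338943), np.float64(-0.010629482586359413), np.float64(0.00024152866749415532), 171), 'front': (np.float64(0.016738869588171293), np.float64(0.005546200433666064), np.float64(0.00037372501997770275), 162)}
```

View pics/scene6r.png

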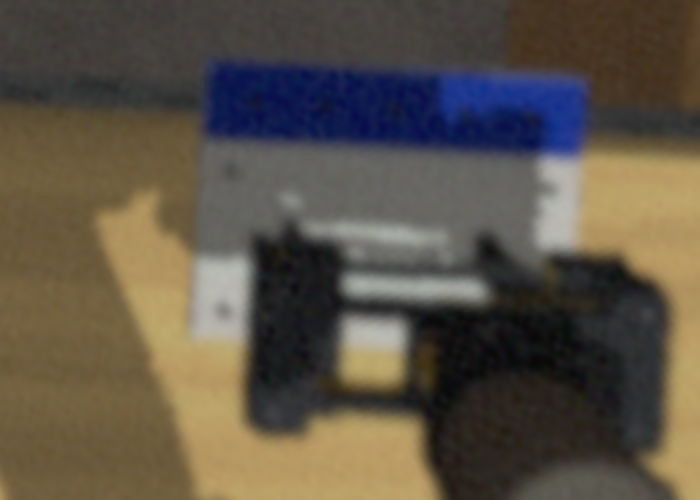

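Call:
drive_tool --series '[[[0,0,-0.01,0,0,0,0],[0,0,-0.022,0,0,0,0],[0,0,-0.034,0,0,0,0],[0,0,-0.044,0,0,0,0],[0,0,-0.052,0,0,0,0],[0,0,-0.058,0,0,0,0],[0,0,-0.062,0,0,0,0],[0,0,-0.065,0,0,0,0],[0,0,-0.066,0,0,0,0],[0,0,-0.066,0,0,0,0]]]'

```text
time_s: 16.65
tcp_pos: [0.6798, 0.0581, 0.0306]
ee_rot: [[-0.998, 0.056, 0.0], [0.056, 0.998, 0.0], [-0.0, 0.0, -1.0]]
wrist_force: [0.4, 0.8, 1.0]
gripper_width: 1.002
```

Call:
drive_tool --series '[[[0,0,-0.001,0,0,0,0],[0,0,-0.002,0,0,0,0],[0,0,-0.003,0,0,0,0],[0,0,-0.004,0,0,0,0],[0,0,-0.005,0,0,0,0],[0,0,-0.006,0,0,0,0],[0,0,-0.006,0,0,0,0],[0,0,-0.006,0,0,0,0],[0,0,-0.006,0,0,0,0],[0,0,-0.006,0,0,0,0]]]'

```text
time_s: 17.65
tcp_pos: [0.6798, 0.0581, 0.0305]
ee_rot: [[-0.998, 0.056, 0.0], [0.056, 0.998, -0.0], [-0.0, -0.0, -1.0]]
wrist_force: [-2.5, -1.0, 6.8]
gripper_width: 0.997
```

Call:
drive_tool --series '[[[-0.001,0,-0.001,0,0,0,0],[-0.001,0,-0.002,0,0,0,0],[-0.002,0,-0.003,0,0,0,0],[-0.002,0,-0.003,0,0,0,0],[-0.002,0,-0.003,0,0,0,0],[-0.002,0,-0.003,0,0,0,0],[-0.002,0,-0.003,0,0,0,0],[-0.002,0,-0.003,0,0,0,0],[-0.002,0,-0.003,0,0,0,0],[-0.002,0,-0.003,0,0,0,0]]]'

```text
time_s: 18.65
tcp_pos: [0.6798, 0.0581, 0.0305]
ee_rot: [[-0.998, 0.056, 0.001], [0.056, 0.998, -0.0], [-0.001, -0.0, -1.0]]
wrist_force: [-2.5, 0.1, 6.2]
gripper_width: 1.001
```

```bash
python3 - <<'E'
from h import *
np.set_printoptions(precision=5,suppress=True)
cs=r.camera_info('scene')
for i in range(4):
    s=r.sense(); print(s['time_s'],s['tcp_pos'],s['wrist_force'],s['moment'])
    im=r.capture('scene'); save(im,'scene7_%d.png'%i)
    p=plate_fit(im,cs); print('scene',p['mid'],np.degrees(p['yaw']))
im=cv2.cvtColor(cv2.imread('pics/scene6.png'),cv2.COLOR_BGR2RGB)
p=plate_fit(im,cs); print('before',p['mid'],np.degrees(p['yaw']))
a=cv2.imread('pics/scene6.png');b=cv2.imread('pics/scene7_3.png')
cv2.imwrite('pics/cmp7.png',np.hstack([cv2.resize(a[190:290,180:310],None,fx=3,fy=3),cv2.resize(b[190:290,180:310],None,fx=3,fy=3)]))
E
```

```text
18.65 [0.67983 0.05809 0.0305 ] [-2.51126  0.0513   6.24807] [ 0.01825  0.82162 -0.00785]
scene [0.72713 0.05305] -2.9879993347848677
18.7 [0.67984 0.05811 0.03049] [-2.57305  0.54621  7.114  ] [ 0.04428  0.80224 -0.03382]
scene [0.72711 0.05307] -3.0010402911918277
18.75 [0.67983 0.05812 0.0305 ] [-2.6864  -0.34946  7.52458] [ 0.0614   0.79892 -0.04033]
scene [0.72711 0.05293] -3.0781392042280884
18.8 [0.67982 0.05811 0.0305 ] [-3.69389  1.15833  7.89618] [ 0.07067  0.85204 -0.02926]
scene [0.72712 0.05294] -3.080253038864722
before [0.72719 0.05311] -3.0103007313981154
```

View pics/cmp7.png

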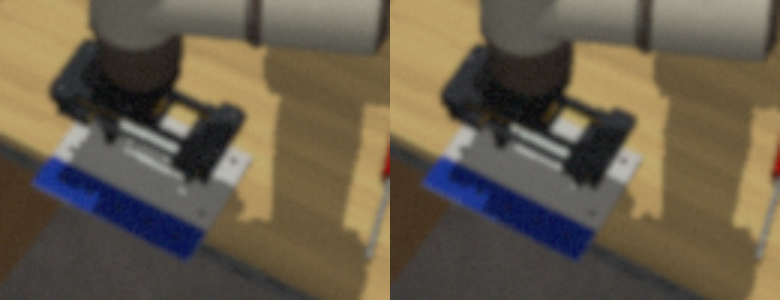

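Call:
drive_tool --series '[[[-0.001,0,-0.001,0,0,0,0],[-0.002,0,-0.002,0,0,0,0],[-0.003,0,-0.003,0,0,0,0],[-0.004,0,-0.004,0,0,0,0],[-0.004,0,-0.004,0,0,0,0],[-0.004,0,-0.004,0,0,0,0],[-0.004,0,-0.004,0,0,0,0],[-0.004,0,-0.004,0,0,0,0],[-0.004,0,-0.004,0,0,0,0],[-0.004,0,-0.004,0,0,0,0]]]'

```text
time_s: 19.85
tcp_pos: [0.6798, 0.0581, 0.0305]
ee_rot: [[-0.998, 0.056, 0.002], [0.056, 0.998, -0.0], [-0.002, 0.0, -1.0]]
wrist_force: [-2.4, -1.5, 8.3]
gripper_width: 1.002
```

```bash
python3 - <<'E'
from h import *
np.set_printoptions(precision=5,suppress=True)
cs=r.camera_info('scene')
for i in range(3):
    s=r.sense(); print(s['time_s'],s['tcp_pos'],s['wrist_force'],s['moment'])
    im=r.capture('scene'); save(im,'scene8_%d.png'%i)
    p=plate_fit(im,cs); print('scene',p['mid'],np.degrees(p['yaw']))
E
```

```text
19.85 [0.67981 0.0581  0.03049] [-2.37583 -1.53785  8.28329] [-0.11309  0.75771 -0.04208]
scene [0.72703 0.05314] -3.0855660956299937
19.9 [0.67981 0.05814 0.03047] [-1.6633   0.39122  8.83411] [-0.09567  0.7274  -0.06282]
scene [0.72716 0.05307] -2.9609042542392947
19.95 [0.67981 0.05811 0.03048] [-3.00812 -0.35178  8.11794] [-0.04774  0.76138 -0.10322]
scene [0.72713 0.05306] -3.05373289689593
```

Call:
drive_tool --series '[[[-0.001,0,-0.002,0,0,0,0],[-0.002,0,-0.004,0,0,0,0],[-0.003,0,-0.006,0,0,0,0],[-0.004,0,-0.008,0,0,0,0],[-0.005,0,-0.008,0,0,0,0],[-0.005,0,-0.008,0,0,0,0],[-0.005,0,-0.008,0,0,0,0],[-0.005,0,-0.008,0,0,0,0],[-0.005,0,-0.008,0,0,0,0],[-0.005,0,-0.008,0,0,0,0]]]'

```text
time_s: 21.0
tcp_pos: [0.6798, 0.0581, 0.0305]
ee_rot: [[-0.998, 0.055, 0.004], [0.055, 0.998, -0.0], [-0.004, 0.0, -1.0]]
wrist_force: [-2.2, -1.0, 13.0]
gripper_width: 0.998
```

```bash
python3 - <<'E'
from h import *
np.set_printoptions(precision=5,suppress=True)
cs=r.camera_info('scene')
for i in range(4):
    s=r.sense(); print(s['time_s'],s['tcp_pos'],s['wrist_force'],s['moment'],s['joint_velocities'].max())
    im=r.capture('scene'); save(im,'scene9_%d.png'%i)
    p=plate_fit(im,cs); print('scene',p['mid'],np.degrees(p['yaw']))
save(r.capture('top'),'top9.png')
save(r.capture('wrist'),'w9.png')
E
```

```text
21.0 [0.67981 0.05812 0.03046] [-2.24451 -0.99907 13.04617] [-0.18416  0.84802 -0.12311] 0.01594940191303599
scene [0.72716 0.05312] -3.0283669961305835
21.05 [0.6798  0.05811 0.03044] [-3.03737  0.29064 12.09801] [-0.13716  0.85923 -0.13252] 0.054030593322946636
scene [0.72717 0.05299] -3.0722675773675845
21.1 [0.6798  0.05811 0.03044] [-2.92126  0.76393 12.57192] [-0.14168  0.83737 -0.15718] 0.12975554333236525
scene [0.72718 0.05314] -3.0551441539151605
21.15 [0.6798  0.05812 0.03043] [-1.65103 -0.06655 12.12698] [-0.20277  0.80624 -0.15111] 0.04878503629575073
scene [0.72709 0.05305] -3.0596065551941494
```

View pics/scene9_3.png

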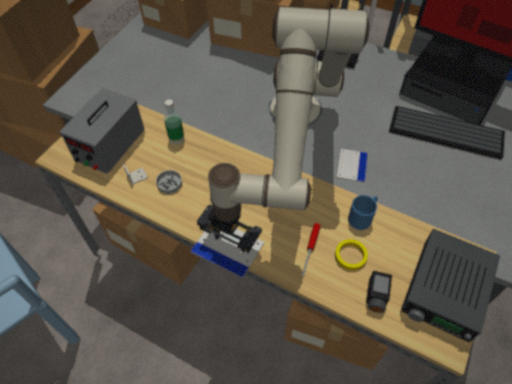

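View pics/top9.png

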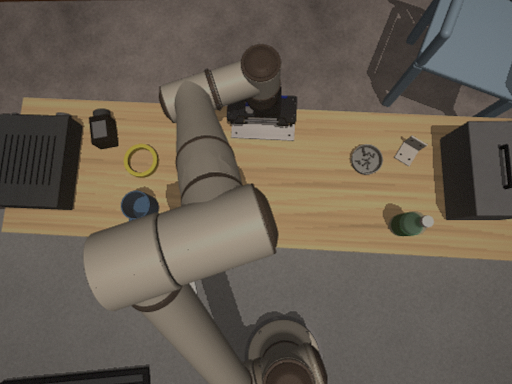

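View pics/w9.png

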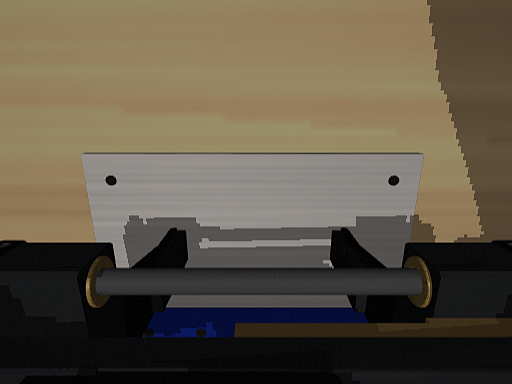

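```bash
python3 - <<'E'
from h import *
np.set_printoptions(precision=4,suppress=True)
a=cv2.imread('pics/scene0.png').astype(int);b=cv2.imread('pics/scene9_3.png').astype(int)
for n,(u,v) in dict(tin=(169,182),bracket=(136,176),tape=(351,254),driver=(312,250),cam=(378,290),mug=(363,212),bottle=(174,122),small=(352,165)).items():
    A=a[v-22:v+22,u-18:u+18].mean(2).astype(np.float32);B=b[v-22:v+22,u-18:u+18].mean(2).astype(np.float32)
    print(n,'shift px',np.round(cv2.phaseCorrelate(A,B)[0],2),'meandiff',np.round(np.abs(A-B).mean(),1))
s=r.sense(); print(s['time_s'],s['wrist_force'],s['tcp_pos'])
E
```

```text
tin shift px [-0.04  0.55] meandiff 5.5
bracket shift px [-0.2   0.51] meandiff 14.5
tape shift px [0.05 0.44] meandiff 5.3
driver shift px [0.18 0.59] meandiff 11.0
cam shift px [-0.01  0.37] meandiff 4.5
mug shift px [-0.07  0.45] meandiff 4.3
bottle shift px [0.15 0.92] meandiff 10.0
small shift px [-0.08  0.41] meandiff 5.5
21.3 [-2.57   -0.0909 12.1317] [0.6798 0.0581 0.0305]
```

```bash
python3 - <<'E'
from h import *
print(r.finish_job()); s=r.sense(); print(s['time_s'],s['wrist_force'])
E
```

```text
the job is handed in; nothing more can be done
None
the job is handed in; nothing more can be done
```

I slid the large plate out over the bench edge by pushing its rear edge with both open fingertips, turning it square to the edge on the way. A first look put the strip's inner border 1 mm short, so I nudged it that bit further. I then pressed down with both fingertips on the part that lies on the bench and handed the job in at about 21.3 s, still pressing.

**Alignment:** the wrist camera, taken from above the edge before pressing, put the inner border 0.2 mm short of the edge with 0.01° of turn error. A picture taken just before that one, while the arm was still settling, read +0.1 mm and 0.05°.

**After pressing:** the scene camera showed the plate had not shifted, to within 0.1 mm. I could not see the edge with the wrist camera from the pressing pose, so alignment while pressed rests on that comparison.

**Press force:** about 12 N down and steady, with about 2.5 N of sideways force left over.

**Other things on the bench:** they all looked untouched. Compared with the first picture, nearly everything appeared about 0.5 px lower, including the small look-alike plate I never touched, so I put that down to the camera. The bottle read 0.9 px, which I took to be the same shift plus changed shadows.

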